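Clamp a mended sherd with the ratchet lever

ROBOT

A 6-joint arm with a two-finger parallel gripper is mounted at the origin on the work surface. World frame = base frame: x ahead of the robot, y to its left, z up, the work surface at z = 0. Lengths are in m, angles in rad, forces in N, time in s.
With the tool pointing down it reaches from about 0.4 to 0.925 m from the base axis. Payload 3.4 kg.
Tool frame: the origin (TCP) lies at the very end of the fingers, on their centre line; the grasp point (between the pads) lies ctrl.pinch_z behind it (ctrl.pinch_z is the distance from the TCP to the grasp point, in m); z points along the fingers, y is the line along which they close (so a half turn about z gives the same grasp; the last joint's range is limited). The gripper opens to 85 mm and grips with 20 to 120 N. Pads are 22 mm wide; open, the fingers measure 114 mm over their backs; the gripper's body (76 mm by 85 mm) begins 54 mm behind the grasp point. The pads swing forward as they close: fully open they stand 13 mm farther back than shut.
Start: joints at [-1.179, 0.307, 1.506, -0, 1.328, -0.073], TCP at [0.258, -0.514, 0.231] pointing down, gripper open.
Joint ranges: [-3.12, 3.12], [-1.05, 2.28], [0.14, 2.33], [-1.42, 4.57], [0.1, 2.73], [-2.68, 2.68]. Speed limits (rad/s): [2.57, 2.57, 3.14, 3.14, 3.14, 3.14].

INTERFACE

Orientations are given as a rotation vector (axis times angle).
In Python, from plant import ctrl gives the robot as it stands.
- The arm moves only by the tool drive_tool, never from a script. Its argument "motion" is a list of rows, each an object of numbers: "rx", "ry", "rz": the turn, a rotation vector about the tool's x, y, z in degrees; "tx", "ty", "tz": the shift along the tool's x, y, z in m; "hand": the closure, from 0 (fully open) to 1 (shut). In form: [{"rx": .., "ry": .., "rz": .., "tx": .., "ty": .., "tz": .., "hand": ..}, ...]. A call has 1 to 8 rows; each row is the pose to reach, as a shift and turn from the pose commanded when the call began, along the tool's axes at that moment; what a row does not reach only later rows make up. A row lasts 1/10 s, in which the tool goes at most 50 mm and 8.59 degrees, less where a joint would pass 70% of its speed; a pose out of reach is approached as far as the arm can. A call with a gripper value outside its range is refused whole. The fingers move at their own pace and stop on an object; "grip_force" is the grip in N (left out, the last holds). Time passes only in rows, so rows that repeat a pose let the fingers close. It gives the time, the measured TCP pose, the force, the opening and the grip force at its end, in the units of the state.
- ctrl.sense(): the state, without advancing time (a new reading comes with each control period).
- ctrl.snapshot(name): name is "side" or "top" or "wrist"; returns a dict with "frame" (480x640x3 uint8, red, green, blue), "z_map" (480x640 float32, m along the optical axis (not along the pixel's ray), 0 where there is no reading), "fx", "fy", "cx", "cy" (pixels), "world_to_cam" (4x4, takes a point from world to camera coordinates); the wrist camera has in their place "hand_eye" (4x4, takes a point from camera to tool coordinates, whose origin is the TCP and whose axes are the flange's). Camera axes: x right, y down, z forward; pixel columns grow to the right and rows downward; lengths in m; the calibration is good to about 2 mm. The wrist camera is an equidistant fisheye: a pixel r from the principal point sees the ray r / f radians off the axis. A picture is of the moment at which its call begins: read the wrist's pose just before it.
- ctrl.sign_off(): hands the job in; it is judged then, once.
The state is a dict: "time_s": time; "joints": joint angles; "joint_velocities": joint speeds; "effort": joint torques, N m; "tcp_pos": TCP position; "eef_rot": TCP orientation; "wrist_force": force on the tool from outside, world axes, zero at the start; "ft_torque": the same for the moment, N m; "width": opening from 0.0 (shut) to 1.0 (fully open); "grasp_force": force on a finger pad.
Only numpy, scipy, OpenCV 4.12 (cv2) and the standard library are available. Lean on these libraries where they do the work, as an engineer would, in place of code of your own. Each camera call takes 0.05 s, during which the arm holds its last target. There are 200 camera calls.

TASK

Lay the long arched potsherd flat in the ratchet clamp on the table, lengthwise between the spring pad and the fixed stop. Then swing the clamp's lever back and forth, notch by notch, until you feel it begin to push back, give it two notches more and no further, and leave the lever swung back to its rest with the sherd held. Never force the lever hard against its ends, and leave the other things on the table where they are.

Things in the scene. Friction and masses are not known exactly. Their poses are not given: they have to be found in the camera images.
- sherd: Long arched terracotta sherd, 0.11 kg: 70 mm along its own y, 44 mm along its own x, 13 mm thick, 18 mm high in mid-arch, edges flat and upright. Two dark lines run across its middle. Origin at the centre of its underside; it starts flat on the table, convex side up, right of the clamp. Grip it at the middle across the 44 mm (its own x).
- clamp: Ratchet clamp fixed to the table: wooden board 140 mm (own x) by 325 mm (own y), 12 mm thick, with a flat steel wheel of 24 square teeth (radius 46 mm, top 42 mm above the table). Origin on the table under the wheel's upright axis. The lever points to its own -x (towards the robot); the bed for the sherd is on its own +y side.
- bed (a point): Middle of the bed, on the board's top, 12 mm above the table, at clamp x +25, y +160 mm; open at both x sides. At its -y end is a spring pad 50 mm wide and 27 mm high which the wheel drives towards +y, 6.5 mm a notch. Where the pad's face starts is not measured (clamp y about 102 to 124 mm); at least 78 mm are free between it and the stop.
- stop: Fixed steel stop at the bed's +y end, 70 mm wide (x), 30 mm high, axes as the clamp's. Its place along y varies by 10 mm. Origin at the foot of the face that meets the sherd, on the bed's surface and centre line; the sherd lies on its -y side, its y along the stop's y. Pressed over 15 N the sherd is held; over 50 N it breaks.
- axle (a point): Top of the wheel's axle, 63 mm above the table. The wheel turns one way only (the way the lever's outward swing takes it); a latch holds every notch. Idle, the handle resists by 2 to 4 N while it moves. Once the pad has met the sherd and stop, each notch adds about 11 N of clamping: about 3 N more at the handle held still near the end of the swing, more while moving.
- lever (a joint): Lever angle, rad. 0 = rest, leaning 0.25 rad from the clamp's -x direction to its +y side; grows as the handle goes to the clamp's -y, end stop at 0.48. Swung out past about 0.34 it has moved the wheel one notch; it must come back below 0.06 to catch the next tooth. Only one notch a swing. It stays where it is left.
- handle (a point): Centre of the top of the lever's upright round handle: rubber, 20 mm in diameter, from 56 to 111 mm above the table, 110 mm from the wheel's axis.
- notebook: Field notebook, 107 by 150 by 16 mm, bystander, lies flat behind and right of the clamp. Origin at the centre of its underside.
- brush: Small brush lying on the table left of the clamp, bystander. Origin at the centre of its underside.
- small_sherd: Small terracotta fragment about 40 by 35 by 9 mm, bystander, beyond the clamp. Origin at its underside.
- dark_sherd: Small dark fragment about 40 by 40 by 10 mm, bystander, left of the robot's work. Origin at its underside.
Mind the look-alikes: they are no part of the job. What is shaped like the sherd but purple or white is not meant.

How it is judged:
On the way, in this order (a step that is already met when the one before it is completed fails the run):
1. the sherd lies flat in the bed, lengthwise in front of the stop, let go (y of sherd in the frame of stop between -0.062 and -0.03 m and x of sherd in the frame of stop between -0.015 and 0.015 m and z of sherd in the frame of stop between -0.004 and 0.006 m and angle between the y axis of sherd and the y axis of stop, either way round below 0.12 rad and angle between sherd's own z axis and vertical below 0.12 rad and contact force between the fingers and sherd below 0.1 N), for 0.1 s.
2. the lever is swung out through a full stroke (value of joint lever above 0.33 rad).
3. the sherd is pressed firmly against the stop (over 15 N) (contact force between sherd and stop above 15 N), for 0.2 s.
At the end, for the whole second after the job is handed in: The sherd lies flat in the bed, centred on the stop within 15 mm and square to it within 0.12 rad, clamped against the stop with 15 to 50 N, at rest, and the lever is back at its rest (below 0.1 rad) (y of sherd in the frame of stop between -0.04 and -0.03 m and x of sherd in the frame of stop between -0.015 and 0.015 m and z of sherd in the frame of stop between -0.004 and 0.006 m and angle between the y axis of sherd and the y axis of stop, either way round below 0.12 rad and angle between sherd's own z axis and vertical below 0.12 rad and contact force between sherd and stop between 15 and 50 N and value of joint lever below 0.1 rad and linear speed of sherd below 0.01 m/s); the robot touches nothing.
It fails at once if the sherd pressed against the stop with over 50 N (contact force between sherd and stop above 50 N).
It fails at once if the fingers press on the clamp or its lever with over 50 N (contact force between the fingers and clamp above 50 N).
It fails at once if the notebook, the brush or one of the small sherds moved over 20 mm (distance of any of notebook, brush, small_sherd, dark_sherd from where it was at the start of the episode above 0.02 m).
It also fails if it takes over 67 s, if anything falls off the work surface, if the arm or the gripper's body presses on something with over 40 N, if the wrist force passes 120 N, or if a joint passes its speed limit or range.

## Working session

There is one attempt and no reset: what is moved stays moved. The work goes in short steps, Python scripts to look and compute and a tool call to move; the robot and the scene stay as the last step left them, time stands still between calls to the robot, and variables do not carry over. Pictures are saved under pics/ and viewed, at most 10 in all, crops included, and the job is handed in when it is done.

Besides the shell and the picture viewer there is one more tool, called as name(argument=value, ...), one argument or row to a line, values as JSON. drive_tool: Moves the arm, as the interface text tells. Its arguments: {"type":"object","properties":{"motion":{"type":"array"},"grip_force":{"type":"number"}},"required":["motion"]}

```bash
mkdir -p pics; cat > h.py <<'E'
import numpy as np, cv2
from plant import ctrl
from scipy.spatial.transform import Rotation as R
def shot(n):
    s=ctrl.snapshot(n); return s
def cloud(s):
    T=np.linalg.inv(s["world_to_cam"]); v,u=np.mgrid[:480,:640]; z=s["z_map"]
    P=np.stack([(u-s["cx"])/s["fx"]*z,(v-s["cy"])/s["fy"]*z,z],-1)
    return P@T[:3,:3].T+T[:3,3]
E
python3 - <<'E'
from h import *
for n in("top","side"):
    s=shot(n); cv2.imwrite(f"pics/{n}.png",s["frame"][:,:,::-1]); np.savez(f"{n}.npz",**s)
    print(n,s["fx"],s["cx"],s["cy"],np.round(s["world_to_cam"],3).tolist(),(s["z_map"]>0).mean())
x=ctrl.sense();print({k:np.round(v,3) for k,v in x.items()},ctrl.pinch_z)
E
```

```text
top 465.47223955578494 313.85371460979485 245.8918705297887 [[0.003, -1.0, 0.02, 0.02], [-0.981, -0.007, -0.192, 0.592], [0.192, -0.019, -0.981, 0.922], [0.0, 0.0, 0.0, 1.0]] 0.99609375
side 543.7718890781473 313.2155481556244 232.57232246070475 [[-0.737, -0.676, 0.013, 0.441], [-0.498, 0.531, -0.686, 0.329], [0.456, -0.512, -0.728, 0.956], [0.0, 0.0, 0.0, 1.0]] 0.995859375
{'time_s': np.float64(0.1), 'joints': array([-1.179,  0.308,  1.508, -0.   ,  1.328, -0.073]), 'joint_velocities': array([-0.001, -0.001, -0.003,  0.   ,  0.001,  0.   ]), 'effort': array([-0.0000e+00, -4.5853e+01, -2.5261e+01,  0.0000e+00,  5.0000e-03,
       -0.0000e+00]), 'tcp_pos': array([ 0.258, -0.513,  0.23 ]), 'eef_rot': array([-3.055, -0.725,  0.   ]), 'wrist_force': array([ 0.202, -0.574, -0.437]), 'ft_torque': array([ 0.015,  0.001, -0.045]), 'grasp_force': np.float64(0.0), 'width': np.float64(0.999)} 0.0187
```

View pics/top.png

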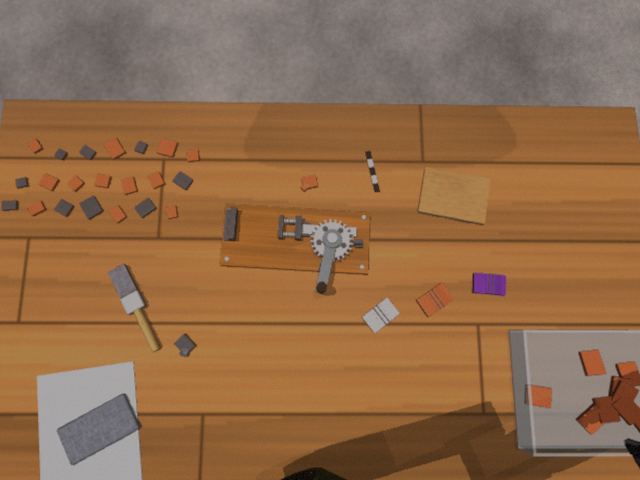

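View pics/side.png

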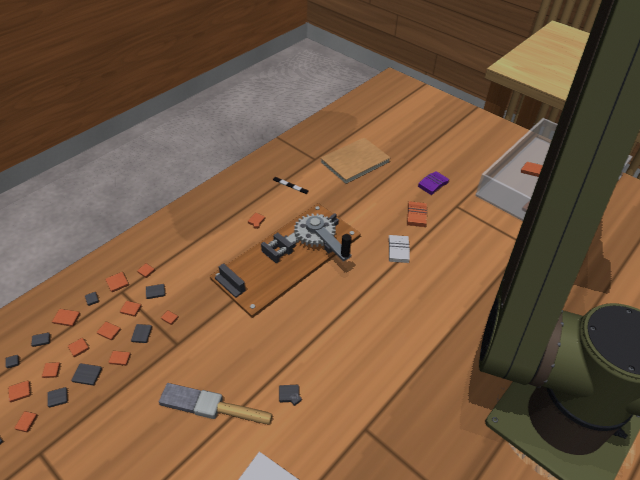

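Top view: the clamp board spans about (221–370, 205–273), with the stop at (231,223), the pad at (282–300,228), the axle at (332,239) and the handle at (322,287). Three things have the sherd's shape: terracotta (435,299), white (381,315) and purple (489,284). Only the terracotta one with two dark lines fits. I'll confirm it in a crop and measure.

```bash
python3 - <<'E'
from h import *
s=dict(np.load("top.npz"));P=cloud(s);f=s["frame"]
c=np.hstack([cv2.resize(f[270:330,360:510],(800,320),interpolation=cv2.INTER_CUBIC)]);d=cv2.resize(f[195:300,215:375],(800,525)[:2],interpolation=cv2.INTER_CUBIC)[:,:]
d=cv2.resize(d,(420,276)); 
out=np.zeros((600,800,3),np.uint8);out[:320]=c;out[320:596,:420]=d
cv2.imwrite("pics/crop.png",out[:,:,::-1])
hsv=cv2.cvtColor(f,cv2.COLOR_RGB2HSV)
Z=P[:,:,2]
print("table z",np.median(Z[330:350,300:400]))
# sherd: region by height
m=np.zeros((480,640),bool);m[275:325,410:462]=1
m&=Z>0.007
pts=P[m];print("n",len(pts),pts.mean(0),pts[:,2].max())
for zt in(0.006,0.01):
    q=P[(Z>zt)&np.pad(np.ones((50,52),bool),((275,155),(410,178)))][:,:2].astype(np.float32)
    (c0,wh,a)=cv2.minAreaRect(q*1000);print(zt,c0,wh,a)
# board
m=np.zeros((480,640),bool);m[190:290,205:385]=1
b=m&(Z>0.008)&(Z<0.016)
print("board",cv2.minAreaRect((P[b][:,:2]*1000).astype(np.float32)))
for lo,hi,name in((0.095,0.13,"handle"),(0.058,0.068,"axle"),(0.034,0.046,"stop/pad")):
    q=m&(Z>lo)&(Z<hi); n,l,st,ce=cv2.connectedComponentsWithStats(q.astype(np.uint8))
    for i in range(1,n):
        if st[i,4]>8:
            r=P[l==i];print(name,st[i],np.round(ce[i]),np.round(r.mean(0),4),np.round(r[:,2].max(),4),cv2.minAreaRect((r[:,:2]*1000).astype(np.float32)))
E
```

```text
table z 0.0005282544954769985
n 681 [ 0.48493058 -0.23547786  0.0260857 ] 1.0178617087074335
0.006 (439.302734375, -121.45645141601562) (55.34265899658203, 328.76641845703125) 21.75124740600586
0.01 (439.302734375, -121.45645141601562) (55.34265899658203, 328.76641845703125) 21.75124740600586
board ((634.571044921875, 63.886253356933594), (190.4978790283203, 331.4571838378906), 0.7468323707580566)
handle [316 281  11   9  77] [321. 285.] [0.503  0.0095 0.1107] 0.1143 ((503.9552001953125, 9.41939926147461), (16.172821044921875, 19.481454849243164), 0.9597017765045166)
axle [322 229  19  21 246] [331. 238.] [ 0.6092 -0.0138  0.0612] 0.0676 ((609.3815307617188, -13.758670806884766), (38.147789001464844, 38.417659759521484), 57.0921745300293)
axle [325 268   5   5  10] [327. 269.] [ 0.5425 -0.005   0.0594] 0.0606 ((542.319580078125, -5.457179069519043), (9.40466022491455, 6.6092634201049805), 25.94016456604004)
stop/pad [227 207  10  32 225] [231. 223.] [0.6452 0.1999 0.0419] 0.0458 ((646.1820678710938, 200.2658233642578), (14.732553482055664, 69.5715103149414), 87.27716827392578)
stop/pad [278 214   7  23 111] [280. 225.] [0.6415 0.0951 0.0392] 0.0445 ((641.5474243164062, 94.42559051513672), (12.378683090209961, 50.02002716064453), 86.59960174560547)
stop/pad [293 215   9  24 155] [298. 226.] [0.6387 0.0579 0.0393] 0.045 ((639.0094604492188, 59.13831329345703), (50.8788948059082, 17.44208526611328), 0.4316888749599457)
stop/pad [310 219  52  43 835] [333. 238.] [ 0.612  -0.0175  0.0421] 0.046 ((608.06591796875, -15.849380493164062), (95.65325164794922, 91.26506042480469), 44.49052047729492)
stop/pad [288 232   5   4  10] [290. 233.] [0.6237 0.0734 0.0351] 0.037 ((623.2892456054688, 74.07427215576172), (7.2868733406066895, 8.703463554382324), 0.8351367712020874)
```

View pics/crop.png

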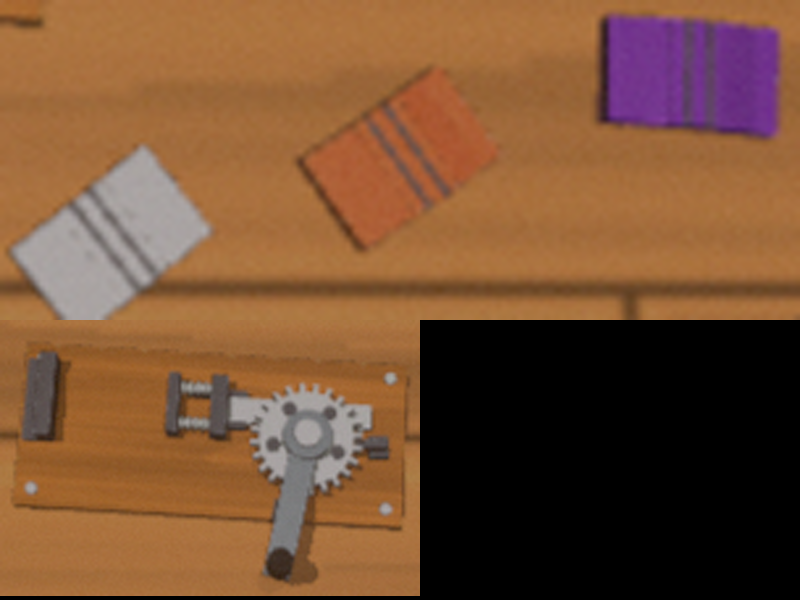

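```bash
python3 - <<'E'
from h import *
s=dict(np.load("top.npz"));P=cloud(s);f=s["frame"];Z=P[:,:,2]
def rays(s,uv,z):
    T=np.linalg.inv(s["world_to_cam"]);d=np.c_[(uv[:,0]-s["cx"])/s["fx"],(uv[:,1]-s["cy"])/s["fy"],np.ones(len(uv))]@T[:3,:3].T
    return T[:3,3]+d*((z-T[2,3])/d[:,2])[:,None]
hsv=cv2.cvtColor(f,cv2.COLOR_RGB2HSV)
m=np.zeros((480,640),np.uint8);
dz=Z-0.0005
m[278:322,413:458]=1
m&=(((dz>0.006)&(dz<0.03))).astype(np.uint8)
n,l,st,ce=cv2.connectedComponentsWithStats(m);i=1+np.argmax(st[1:,4]);print(st[i],ce[i])
r=P[l==i];print("depth",r.mean(0),r[:,2].max(),cv2.minAreaRect((r[:,:2]*1000).astype(np.float32)))
print("px terracotta hsv",hsv[305,430],hsv[303,460],"wood",hsv[320,420])
mm=np.zeros((480,640),np.uint8);mm[278:322,413:458]=1
k=cv2.inRange(hsv,(0,150,90),(10,255,255))
k=(k>0).astype(np.uint8)*mm;k=cv2.morphologyEx(k,cv2.MORPH_CLOSE,np.ones((5,5),np.uint8))
n,l,st,ce=cv2.connectedComponentsWithStats(k);i=1+np.argmax(st[1:,4]);print(st[i],ce[i])
v,u=np.nonzero(l==i)
q=rays(s,np.c_[u,v].astype(float),0.014);print("col",q.mean(0),cv2.minAreaRect((q[:,:2]*1000).astype(np.float32)))
# clamp directions & origins
O=np.array([.6093,-.0138])
for name,reg,lo in(("stop",(200,245,222,243),.032),("pad",(208,243,274,288),.030)):
    a,b,c,d=reg;w=np.zeros((480,640),bool);w[a:b,c:d]=1;w&=(Z>lo)&(Z<.05)
    r=P[w][:,:2];print(name,r.mean(0),cv2.minAreaRect((r*1000).astype(np.float32)))
# board edges from brim: fit lines to board top mask
w=np.zeros((480,640),bool);w[195:285,210:380]=1;w&=(Z>.008)&(Z<.016)
for rng in((240,320),):
    pl=[];ph=[]
    for c in range(228,364,3):
        vv=np.nonzero(w[:,c])[0]
        if len(vv)>5: pl.append(P[vv.max(),c,:2]);ph.append(P[vv.min(),c,:2])
    for p in(pl,ph):
        p=np.array(p);L=cv2.fitLine(p.astype(np.float32),cv2.DIST_HUBER,0,.001,.001).ravel();print("edge yaw deg",np.degrees(np.arctan2(-L[0]*np.sign(L[1]),abs(L[1]))),L)
E
```

```text
[416 282  38  34 675] [434.35407407 298.79555556]
depth [ 0.48577353 -0.23830175  0.01577199] 0.023871389114746733 ((486.318359375, -239.63116455078125), (44.12020492553711, 70.86503601074219), 34.034759521484375)
px terracotta hsv [ 10 181 173] [ 14 161 168] wood [ 15 161 173]
[416 283  37  33 574] [434.74912892 299.2195122 ]
col [ 0.48500491 -0.23961722  0.014     ] ((484.8096618652344, -239.34523010253906), (42.7545280456543, 69.90299987792969), 34.22218704223633)
stop [0.64531588 0.19978806] ((645.8882446289062, 200.27980041503906), (14.732553482055664, 70.15979766845703), 87.27716827392578)
pad [0.64041105 0.09295405] ((641.2950439453125, 90.48651885986328), (50.34279251098633, 19.411449432373047), 0.41739654541015625)
edge yaw deg -3.0719023 [0.05358913 0.99856305 0.55230343 0.10694157]
edge yaw deg -3.1947227 [0.05572955 0.9984459  0.6900843  0.10816241]
```

The crop confirms it: the terracotta piece with two dark lines, in the crop's centre at about (398,158), is the sherd.

```bash
cat >> h.py <<'E'
def delta(x,y,z,yaw_y=None):
    """tool-axes shift and turn to bring the TCP to x,y,z pointing down, tool y at yaw_y deg (mod 180)"""
    s=ctrl.sense();p=np.array(s["tcp_pos"]);A=R.from_rotvec(s["eef_rot"])
    print("t",round(float(s["time_s"]),2),"tcp",np.round(p,4),"yaw_y",np.degrees(np.arctan2(*A.as_matrix()[[1,0],1])).round(2),"j6",round(float(s["joints"][5]),2),"F",np.round(s["wrist_force"],1),"w",round(float(s["width"]),3),"g",round(float(s["grasp_force"]),1))
    print(" shift",np.round(A.inv().apply(np.array([x,y,z])-p),4))
    if yaw_y is not None:
        for k in(0,180):
            a=np.radians(yaw_y+k);Y=np.array([np.cos(a),np.sin(a),0]);Zt=np.array([0,0,-1.]);B=R.from_matrix(np.c_[np.cross(Y,Zt),Y,Zt])
            print(" turn deg",np.round(np.degrees((A.inv()*B).as_rotvec()),2))
E
python3 -c "
from h import *
delta(.4855,-.2395,.09,34.1)"
```

```text
t 0.1 tcp [ 0.258  -0.5132  0.2305] yaw_y -63.31 j6 -0.07 F [ 0.2 -0.6 -0.4] w 0.999 g 0.0
 shift [ 0.3262 -0.1421  0.1408]
 turn deg [-7.000e-02 -1.000e-01 -9.741e+01]
 turn deg [-9.000e-02  7.000e-02  8.259e+01]
```

drive_tool(
  motion=[
    {"tx": 0.04,"ty": -0.017,"tz": 0.017,"rz": -8.5,"hand": 0.25},
    {"tx": 0.08,"ty": -0.035,"tz": 0.035,"rz": -17,"hand": 0.25},
    {"tx": 0.12,"ty": -0.053,"tz": 0.053,"rz": -25.5,"hand": 0.25},
    {"tx": 0.16,"ty": -0.07,"tz": 0.07,"rz": -34,"hand": 0.25},
    {"tx": 0.2,"ty": -0.087,"tz": 0.087,"rz": -42.5,"hand": 0.25},
    {"tx": 0.24,"ty": -0.105,"tz": 0.105,"rz": -51,"hand": 0.25},
    {"tx": 0.285,"ty": -0.124,"tz": 0.123,"rz": -59.5,"hand": 0.25},
    {"tx": 0.3262,"ty": -0.1421,"tz": 0.1408,"rz": -68,"hand": 0.25},
  ],
  grip_force=40,
)

```text
validation failed for argument at $.mo...
```

drive_tool(
  motion=[
    {"rz": -8.5},
    {"rz": -17},
    {"rz": -25.5},
    {"rz": -29.4},
    {"rz": -29.4},
    {"rz": -29.4},
  ],
)

```text
validation failed for argument at $.mo...
```

```bash
python3 -c "
from h import *
delta(.4855,-.2395,.003,34.1)
s=ctrl.snapshot('wrist');cv2.imwrite('pics/w1.png',s['frame'][:,:,::-1]);print(s['hand_eye'].round(3).tolist(),s['fx'],s['cx'],s['cy'])"
```

```text
t 0.1 tcp [ 0.258  -0.5132  0.2305] yaw_y -63.31 j6 -0.07 F [ 0.2 -0.6 -0.4] w 0.999 g 0.0
 shift [ 0.3262 -0.1419  0.2278]
 turn deg [-7.000e-02 -1.000e-01 -9.741e+01]
 turn deg [-9.000e-02  7.000e-02  8.259e+01]
[[0.0, -0.963, -0.269, 0.068], [1.0, 0.0, 0.001, 0.0], [-0.001, -0.269, 0.963, -0.144], [0.0, 0.0, 0.0, 1.0]] 371.64829954431775 327.66953869846657 232.4890567407597
```

View pics/w1.png

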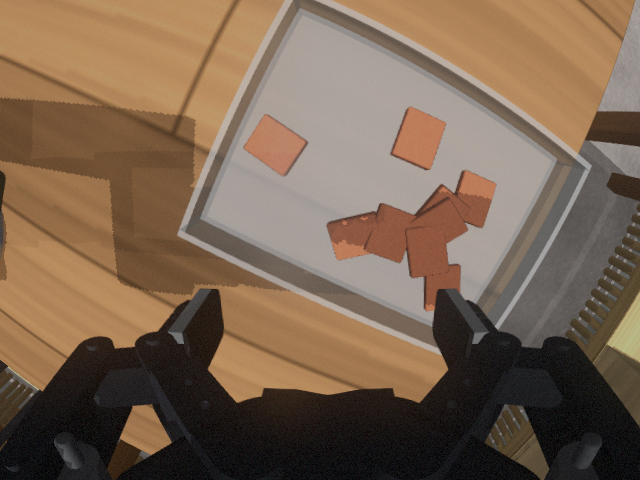

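The wrist view shows only the tray of fragments around (400,200), so the arm hasn't moved. The moves were refused, probably because each row must hold all seven keys.

drive_tool(
  motion=[
    {"rx": 0,"ry": 0,"rz": -8.5,"tx": 0.04,"ty": -0.017,"tz": 0.017,"hand": 0.25},
    {"rx": 0,"ry": 0,"rz": -17,"tx": 0.08,"ty": -0.035,"tz": 0.035,"hand": 0.25},
    {"rx": 0,"ry": 0,"rz": -25.5,"tx": 0.12,"ty": -0.053,"tz": 0.053,"hand": 0.25},
    {"rx": 0,"ry": 0,"rz": -34,"tx": 0.16,"ty": -0.07,"tz": 0.07,"hand": 0.25},
    {"rx": 0,"ry": 0,"rz": -42.5,"tx": 0.2,"ty": -0.087,"tz": 0.087,"hand": 0.25},
    {"rx": 0,"ry": 0,"rz": -51,"tx": 0.24,"ty": -0.105,"tz": 0.105,"hand": 0.25},
    {"rx": 0,"ry": 0,"rz": -59.5,"tx": 0.285,"ty": -0.124,"tz": 0.123,"hand": 0.25},
    {"rx": 0,"ry": 0,"rz": -68,"tx": 0.326,"ty": -0.142,"tz": 0.141,"hand": 0.25},
  ],
  grip_force=40,
)

```text
time_s: 0.95
tcp_pos: [0.4866, -0.2393, 0.0898]
eef_rot: [2.122, 2.316, 0.0]
wrist_force: [0.3, -0.9, 0.9]
width: 0.754
grasp_force: 0.0
```

drive_tool(
  motion=[
    {"rx": 0,"ry": 0,"rz": -8.5,"tx": 0,"ty": 0,"tz": 0,"hand": 0.25},
    {"rx": 0,"ry": 0,"rz": -17,"tx": 0,"ty": 0,"tz": 0,"hand": 0.25},
    {"rx": 0,"ry": 0,"rz": -25.5,"tx": 0,"ty": 0,"tz": 0,"hand": 0.25},
    {"rx": 0,"ry": 0,"rz": -29.4,"tx": 0,"ty": 0,"tz": 0,"hand": 0.25},
    {"rx": 0,"ry": 0,"rz": -29.4,"tx": 0,"ty": 0,"tz": 0,"hand": 0.25},
    {"rx": 0,"ry": 0,"rz": -29.4,"tx": 0,"ty": 0,"tz": 0,"hand": 0.25},
  ],
)

```text
time_s: 1.55
tcp_pos: [0.4854, -0.2407, 0.0903]
eef_rot: [-1.475, -2.773, 0.0]
wrist_force: [0.1, 0.7, 0.0]
width: 0.753
grasp_force: 0.0
```

```bash
python3 -c "
from h import *
delta(.4855,-.2395,.003,34.1)
s=ctrl.snapshot('wrist');cv2.imwrite('pics/w2.png',s['frame'][:,:,::-1])"
```

```text
t 1.55 tcp [ 0.4854 -0.2407  0.0903] yaw_y 33.99 j6 -1.13 F [0.1 0.7 0. ] w 0.753 g 0.0
 shift [0.0009 0.0007 0.0873]
 turn deg [-0.01 -0.02 -0.11]
 turn deg [-3.0000e-02  2.0000e-02  1.7989e+02]
```

View pics/w2.png

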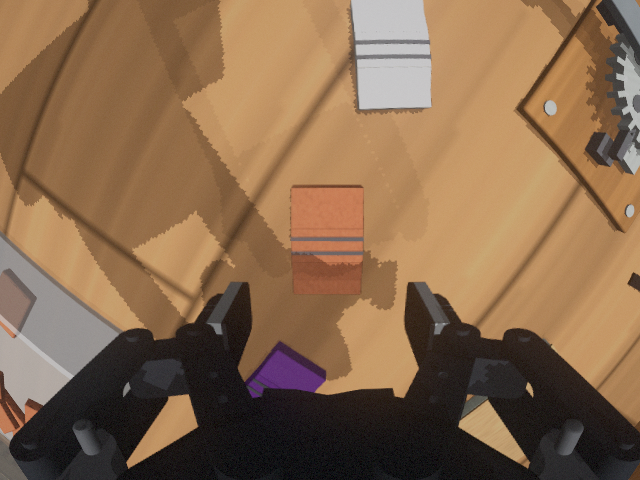

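The sherd is square between the fingers and centred at (327,240), so I'll go down.

drive_tool(
  motion=[
    {"rx": 0,"ry": 0,"rz": 0,"tx": 0.001,"ty": 0,"tz": 0.03,"hand": 0.25},
    {"rx": 0,"ry": 0,"rz": 0,"tx": 0.001,"ty": 0,"tz": 0.06,"hand": 0.25},
    {"rx": 0,"ry": 0,"rz": 0,"tx": 0.001,"ty": 0,"tz": 0.08,"hand": 0.25},
    {"rx": 0,"ry": 0,"rz": 0,"tx": 0.001,"ty": 0,"tz": 0.087,"hand": 0.25},
    {"rx": 0,"ry": 0,"rz": 0,"tx": 0.001,"ty": 0,"tz": 0.087,"hand": 0.4},
    {"rx": 0,"ry": 0,"rz": 0,"tx": 0.001,"ty": 0,"tz": 0.087,"hand": 0.6},
    {"rx": 0,"ry": 0,"rz": 0,"tx": 0.001,"ty": 0,"tz": 0.087,"hand": 0.7},
    {"rx": 0,"ry": 0,"rz": 0,"tx": 0.001,"ty": 0,"tz": 0.087,"hand": 0.7},
  ],
  grip_force=40,
)

```text
time_s: 2.4
tcp_pos: [0.4857, -0.2403, 0.0044]
eef_rot: [1.472, 2.773, -0.0]
wrist_force: [-0.5, -0.4, -1.7]
width: 0.506
grasp_force: 41.1
```

drive_tool(
  motion=[
    {"rx": 0,"ry": 0,"rz": 0,"tx": 0,"ty": 0,"tz": -0.03,"hand": 0.7},
    {"rx": 0,"ry": 0,"rz": 0,"tx": 0,"ty": 0,"tz": -0.07,"hand": 0.7},
    {"rx": 0,"ry": 0,"rz": 0,"tx": 0,"ty": 0,"tz": -0.11,"hand": 0.7},
    {"rx": 0,"ry": 0,"rz": 0,"tx": 0,"ty": 0,"tz": -0.145,"hand": 0.7},
    {"rx": 0,"ry": 0,"rz": 0,"tx": 0,"ty": 0,"tz": -0.145,"hand": 0.7},
  ],
)

```text
time_s: 2.9
tcp_pos: [0.4885, -0.2419, 0.1544]
eef_rot: [1.467, 2.764, -0.001]
wrist_force: [0.2, -1.3, -1.6]
width: 0.502
grasp_force: 41.3
```

```bash
python3 -c "
from h import *
delta(.6433,.1516,.149,-3.1)"
```

```text
t 2.9 tcp [ 0.4885 -0.2419  0.1544] yaw_y 34.09 j6 -1.13 F [ 0.2 -1.3 -1.6] w 0.502 g 41.3
 shift [0.2392 0.3487 0.0046]
 turn deg [ 0.49  0.52 37.19]
 turn deg [  -0.67    0.64 -142.81]
```

drive_tool(
  motion=[
    {"rx": 0,"ry": 0,"rz": 4,"tx": 0.024,"ty": 0.035,"tz": 0,"hand": 0.7},
    {"rx": 0,"ry": 0,"rz": 9,"tx": 0.049,"ty": 0.073,"tz": 0,"hand": 0.7},
    {"rx": 0,"ry": 0,"rz": 14,"tx": 0.075,"ty": 0.111,"tz": 0,"hand": 0.7},
    {"rx": 0,"ry": 0,"rz": 19,"tx": 0.101,"ty": 0.15,"tz": 0,"hand": 0.7},
    {"rx": 0,"ry": 0,"rz": 24,"tx": 0.127,"ty": 0.189,"tz": 0,"hand": 0.7},
    {"rx": 0,"ry": 0,"rz": 29,"tx": 0.153,"ty": 0.228,"tz": 0,"hand": 0.7},
    {"rx": 0,"ry": 0,"rz": 34,"tx": 0.179,"ty": 0.266,"tz": 0,"hand": 0.7},
    {"rx": 0,"ry": 0,"rz": 37.2,"tx": 0.203,"ty": 0.302,"tz": 0,"hand": 0.7},
  ],
)

```text
time_s: 3.7
tcp_pos: [0.6212, 0.0996, 0.1477]
eef_rot: [-2.283, -2.157, 0.001]
wrist_force: [0.2, -0.1, -0.6]
width: 0.503
grasp_force: 41.3
```

drive_tool(
  motion=[
    {"rx": 0,"ry": 0,"rz": 0,"tx": 0,"ty": 0,"tz": 0,"hand": 0.7},
    {"rx": 0,"ry": 0,"rz": 0,"tx": 0,"ty": 0,"tz": 0,"hand": 0.7},
    {"rx": 0,"ry": 0,"rz": 0,"tx": 0,"ty": 0,"tz": 0,"hand": 0.7},
  ],
)

```text
time_s: 4.0
tcp_pos: [0.6203, 0.0968, 0.1477]
eef_rot: [-2.28, -2.16, 0.003]
wrist_force: [-0.5, -0.2, -1.0]
width: 0.499
grasp_force: 41.3
```

```bash
python3 -c "
from h import *
delta(.6433,.1516,.060,-3.1)"
```

```text
t 4.0 tcp [0.6203 0.0968 0.1477] yaw_y -3.1 j6 0.14 F [-0.5 -0.2 -1. ] w 0.499 g 41.3
 shift [0.0561 0.0202 0.0876]
 turn deg [-0.1   0.05  0.  ]
 turn deg [-8.0e-02 -1.6e-01 -1.8e+02]
```

drive_tool(
  motion=[
    {"rx": 0,"ry": 0,"rz": 0,"tx": 0.03,"ty": 0.011,"tz": 0,"hand": 0.7},
    {"rx": 0,"ry": 0,"rz": 0,"tx": 0.056,"ty": 0.02,"tz": 0,"hand": 0.7},
    {"rx": 0,"ry": 0,"rz": 0,"tx": 0.056,"ty": 0.02,"tz": 0.03,"hand": 0.7},
    {"rx": 0,"ry": 0,"rz": 0,"tx": 0.056,"ty": 0.02,"tz": 0.06,"hand": 0.7},
    {"rx": 0,"ry": 0,"rz": 0,"tx": 0.056,"ty": 0.02,"tz": 0.08,"hand": 0.7},
    {"rx": 0,"ry": 0,"rz": 0,"tx": 0.056,"ty": 0.02,"tz": 0.08,"hand": 0.7},
    {"rx": 0,"ry": 0,"rz": 0,"tx": 0.056,"ty": 0.02,"tz": 0.08,"hand": 0.7},
  ],
)

```text
time_s: 4.7
tcp_pos: [0.644, 0.1509, 0.0684]
eef_rot: [-2.282, -2.158, 0.001]
wrist_force: [0.3, -0.5, 0.0]
width: 0.502
grasp_force: 41.3
```

```bash
python3 -c "
from h import *
delta(.6433,.1516,.017,-3.1)
s=ctrl.snapshot('wrist');t=ctrl.snapshot('side');o=np.hstack([cv2.resize(s['frame'],(400,300)),cv2.resize(t['frame'][180:330,180:380],(400,300))]);cv2.imwrite('pics/w3.png',o[:,:,::-1])"
```

```text
t 4.7 tcp [0.644  0.1509 0.0684] yaw_y -3.21 j6 0.22 F [ 0.3 -0.5  0. ] w 0.502 g 41.3
 shift [ 0.0007 -0.0007  0.0514]
 turn deg [-0.06  0.02 -0.11]
 turn deg [3.0000e-02 9.0000e-02 1.7989e+02]
```

View pics/w3.png

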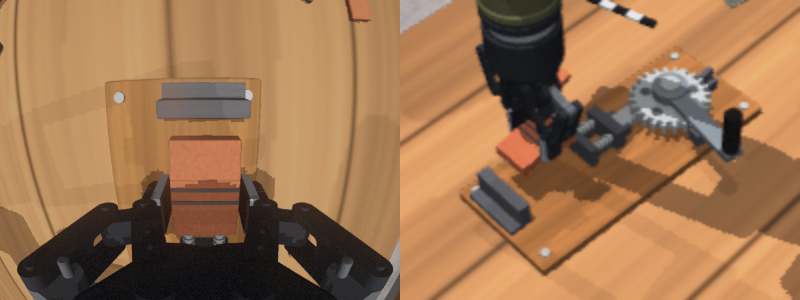

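Left half, the wrist view: the held sherd (205,185) lines up with the stop (204,105). The side view on the right agrees. Next I'll lower it and let go.

drive_tool(
  motion=[
    {"rx": 0,"ry": 0,"rz": 0,"tx": 0,"ty": 0,"tz": 0.025,"hand": 0.7},
    {"rx": 0,"ry": 0,"rz": 0,"tx": 0,"ty": 0,"tz": 0.045,"hand": 0.7},
    {"rx": 0,"ry": 0,"rz": 0,"tx": 0,"ty": 0,"tz": 0.051,"hand": 0.7},
    {"rx": 0,"ry": 0,"rz": 0,"tx": 0,"ty": 0,"tz": 0.0515,"hand": 0.7},
    {"rx": 0,"ry": 0,"rz": 0,"tx": 0,"ty": 0,"tz": 0.0515,"hand": 0.7},
  ],
)

```text
time_s: 5.3
tcp_pos: [0.6454, 0.1525, 0.0183]
eef_rot: [2.28, 2.159, 0.003]
wrist_force: [-0.4, -0.2, -1.4]
width: 0.507
grasp_force: 41.3
```

drive_tool(
  motion=[
    {"rx": 0,"ry": 0,"rz": 0,"tx": 0,"ty": 0,"tz": 0,"hand": 0.45},
    {"rx": 0,"ry": 0,"rz": 0,"tx": 0,"ty": 0,"tz": 0,"hand": 0.35},
    {"rx": 0,"ry": 0,"rz": 0,"tx": 0,"ty": 0,"tz": -0.02,"hand": 0.3},
    {"rx": 0,"ry": 0,"rz": 0,"tx": 0,"ty": 0,"tz": -0.06,"hand": 0.3},
    {"rx": 0,"ry": 0,"rz": 0,"tx": 0,"ty": 0,"tz": -0.1,"hand": 0.3},
    {"rx": 0,"ry": 0,"rz": 0,"tx": 0,"ty": 0,"tz": -0.14,"hand": 0.3},
    {"rx": 0,"ry": 0,"rz": 0,"tx": 0,"ty": 0,"tz": -0.16,"hand": 0.3},
    {"rx": 0,"ry": 0,"rz": 0,"tx": 0,"ty": 0,"tz": -0.16,"hand": 0.3},
  ],
)

```text
time_s: 6.1
tcp_pos: [0.6473, 0.1529, 0.1824]
eef_rot: [2.277, 2.157, 0.013]
wrist_force: [0.4, -0.2, 0.5]
width: 0.704
grasp_force: 0.0
```

```bash
cat > m.py <<'E'
from h import *
s=ctrl.snapshot('top');P=cloud(s);Z=P[:,:,2];f=s['frame']
O=np.array([.6093,-.0138]);y=np.radians(-3.1)
def cl(p): d=np.asarray(p)-O; return np.c_[d[:,0]*np.cos(y)+d[:,1]*np.sin(y),-d[:,0]*np.sin(y)+d[:,1]*np.cos(y)]
hsv=cv2.cvtColor(f,cv2.COLOR_RGB2HSV)
q=cl(P[:,:,:2].reshape(-1,2)).reshape(480,640,2)
bx=(abs(q[:,:,0]-.025)<.022)
for n,lo,hi,zl,zh in(("sherd",.125,.203,.021,.038),("stop",.19,.24,.034,.05),("pad",.09,.13,.032,.05)):
    m=(abs(q[:,:,0]-.025)<.045)&(q[:,:,1]>lo)&(q[:,:,1]<hi)&(Z>zl)&(Z<zh)
    r=q[m]
    if len(r)>5:print(n,len(r),"mean",r.mean(0).round(4),"y 2..98%",np.percentile(r[:,1],[2,98]).round(4),"z",np.median(Z[m]).round(4),"rect",cv2.minAreaRect((r*1000).astype(np.float32)))
m=np.zeros((480,640),bool);m[230:320,270:385]=1;m&=(Z>.1)&(Z<.12)
if m.sum()>10:
    h=P[m][:,:2].mean(0);print("handle",m.sum(),h.round(4),cl([h]).round(4))
c=cv2.resize(f[190:300,210:380],(680,440),interpolation=cv2.INTER_CUBIC)
E
python3 -c "
from m import *
delta(.5033,.0095,.2,-3.1)
cv2.imwrite('pics/t2.png',c[:,:,::-1])"
```

```text
sherd 143 mean [0.0193 0.1831] y 2..98% [0.1715 0.2025] z 0.0293 rect ((26.354795455932617, 188.90281677246094), (43.80215835571289, 33.14786911010742), 8.753816604614258)
stop 87 mean [0.0062 0.2162] y 2..98% [0.2087 0.223 ] z 0.0422 rect ((19.831941604614258, 215.8002471923828), (14.511408805847168, 59.24018096923828), 89.875732421875)
pad 154 mean [0.0251 0.1071] y 2..98% [0.0907 0.1154] z 0.0385 rect ((25.432035446166992, 103.16832733154297), (25.321001052856445, 49.90300369262695), 89.94172668457031)
handle 85 [0.502  0.0093] [[-0.1084  0.0172]]
t 6.15 tcp [0.6457 0.1526 0.1797] yaw_y -3.11 j6 0.22 F [-0.4  0.  -0.8] w 0.703 g 0.0
 shift [-0.1506 -0.1343 -0.0212]
 turn deg [ 0.31 -0.07 -0.01]
 turn deg [-1.1000e-01 -4.8000e-01  1.7999e+02]
```

View pics/t2.png

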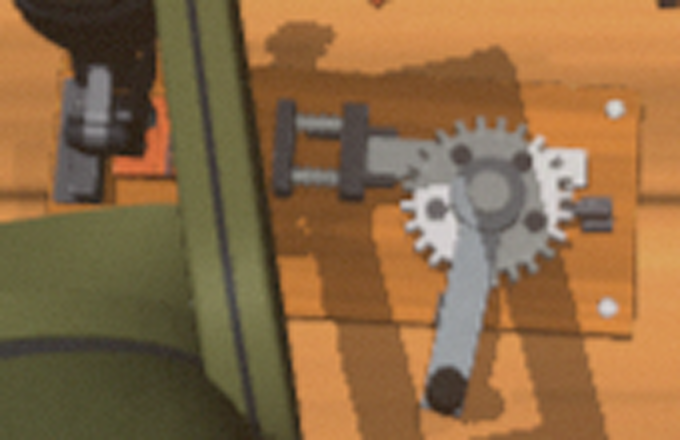

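The arm hides the sherd in this view. The handle sits at (446,388) in the crop. I'll move over it, turn the closing line along the clamp's y, and recheck the sherd from there.

drive_tool(
  motion=[
    {"rx": 0,"ry": 0,"rz": -8.5,"tx": -0.02,"ty": -0.018,"tz": 0,"hand": 0.3},
    {"rx": 0,"ry": 0,"rz": -17,"tx": -0.04,"ty": -0.036,"tz": 0,"hand": 0.3},
    {"rx": 0,"ry": 0,"rz": -25.5,"tx": -0.06,"ty": -0.054,"tz": 0,"hand": 0.3},
    {"rx": 0,"ry": 0,"rz": -34,"tx": -0.08,"ty": -0.072,"tz": 0,"hand": 0.4},
    {"rx": 0,"ry": 0,"rz": -42.5,"tx": -0.1,"ty": -0.09,"tz": 0,"hand": 0.4},
    {"rx": 0,"ry": 0,"rz": -51,"tx": -0.12,"ty": -0.107,"tz": 0,"hand": 0.4},
    {"rx": 0,"ry": 0,"rz": -59.5,"tx": -0.14,"ty": -0.125,"tz": 0,"hand": 0.4},
    {"rx": 0,"ry": 0,"rz": -68,"tx": -0.15,"ty": -0.134,"tz": 0,"hand": 0.4},
  ],
)

```text
time_s: 6.95
tcp_pos: [0.4989, 0.0088, 0.175]
eef_rot: [-0.674, -3.063, 0.002]
wrist_force: [1.0, 0.4, 0.6]
width: 0.601
grasp_force: 0.0
```

drive_tool(
  motion=[
    {"rx": 0,"ry": 0,"rz": -8.5,"tx": 0,"ty": 0,"tz": 0,"hand": 0.4},
    {"rx": 0,"ry": 0,"rz": -17,"tx": 0,"ty": 0,"tz": 0,"hand": 0.4},
    {"rx": 0,"ry": 0,"rz": -22,"tx": 0,"ty": 0,"tz": 0,"hand": 0.4},
    {"rx": 0,"ry": 0,"rz": -22,"tx": 0,"ty": 0,"tz": 0,"hand": 0.4},
    {"rx": 0,"ry": 0,"rz": -22,"tx": 0,"ty": 0,"tz": 0,"hand": 0.4},
  ],
)

```text
time_s: 7.45
tcp_pos: [0.5015, 0.0099, 0.1758]
eef_rot: [-0.089, -3.138, -0.0]
wrist_force: [-0.1, -0.4, 0.2]
width: 0.6
grasp_force: 0.0
```

```bash
python3 -c "
from m import *
delta(.5025,.0095,.075,86.9)
w=ctrl.snapshot('wrist')['frame'];o=np.hstack([cv2.resize(w,(400,300)),cv2.resize(c,(400,300))])
cv2.imwrite('pics/t3.png',o[:,:,::-1])"
```

```text
sherd 635 mean [0.0274 0.1674] y 2..98% [0.1348 0.2009] z 0.028 rect ((27.873870849609375, 167.92759704589844), (43.95985794067383, 69.82525634765625), 0.22851987183094025)
stop 227 mean [0.0245 0.2154] y 2..98% [0.2087 0.2227] z 0.0421 rect ((25.06808090209961, 215.96502685546875), (69.14623260498047, 15.21164321899414), 0.31470784544944763)
t 7.5 tcp [0.5017 0.0099 0.176 ] yaw_y 86.78 j6 -1.58 F [-0.1 -0.4 -0.2] w 0.598 g 0.0
 shift [-0.001  -0.0004  0.101 ]
 turn deg [ 0.   -0.11 -0.12]
 turn deg [-1.7000e-01 -0.0000e+00  1.7988e+02]
```

View pics/t3.png

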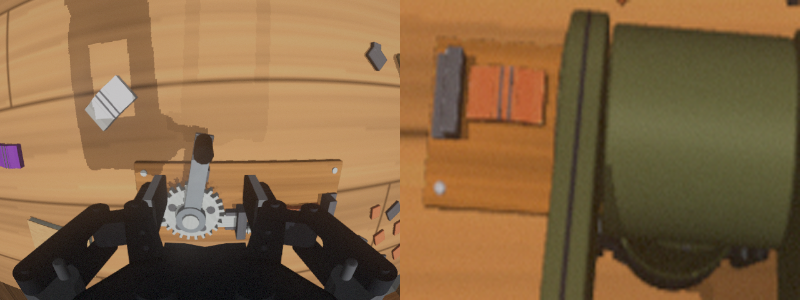

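The sherd lies in the bed, square and about 41 mm before the stop's face. In the right half it is at (507,94) and the stop at (448,92). The handle is centred under the gripper at (204,145) in the left half. I'll go down and cage it loosely.

drive_tool(
  motion=[
    {"rx": 0,"ry": 0,"rz": 0,"tx": -0.001,"ty": 0,"tz": 0.03,"hand": 0.4},
    {"rx": 0,"ry": 0,"rz": 0,"tx": -0.001,"ty": 0,"tz": 0.06,"hand": 0.4},
    {"rx": 0,"ry": 0,"rz": 0,"tx": -0.001,"ty": 0,"tz": 0.09,"hand": 0.4},
    {"rx": 0,"ry": 0,"rz": 0,"tx": -0.001,"ty": 0,"tz": 0.1,"hand": 0.4},
    {"rx": 0,"ry": 0,"rz": 0,"tx": -0.001,"ty": 0,"tz": 0.1,"hand": 0.6},
    {"rx": 0,"ry": 0,"rz": 0,"tx": -0.001,"ty": 0,"tz": 0.1,"hand": 0.72},
    {"rx": 0,"ry": 0,"rz": 0,"tx": -0.001,"ty": 0,"tz": 0.1,"hand": 0.72},
  ],
  grip_force=20,
)

```text
time_s: 8.25
tcp_pos: [0.5047, 0.0097, 0.0783]
eef_rot: [0.086, 3.137, -0.0]
wrist_force: [0.8, 0.2, 0.0]
width: 0.282
grasp_force: 0.0
```

```bash
python3 -c "
from h import *
delta(.5025,.0095,.075,86.9)"
```

```text
t 8.25 tcp [0.5047 0.0097 0.0783] yaw_y 86.88 j6 -1.58 F [0.8 0.2 0. ] w 0.282 g 0.0
 shift [ 0.0022 -0.0003  0.0033]
 turn deg [-0.    0.17 -0.02]
 turn deg [  0.26   0.   179.98]
```

drive_tool(
  motion=[
    {"rx": 0,"ry": 0,"rz": 0,"tx": 0,"ty": 0.001,"tz": 0,"hand": 0.72},
    {"rx": 0,"ry": 0,"rz": 0,"tx": 0,"ty": 0.002,"tz": 0,"hand": 0.72},
    {"rx": 0,"ry": 0,"rz": 0,"tx": 0,"ty": 0.003,"tz": 0,"hand": 0.72},
    {"rx": 0,"ry": 0,"rz": 0,"tx": 0,"ty": 0.004,"tz": 0,"hand": 0.72},
  ],
)

```text
time_s: 8.65
tcp_pos: [0.5045, 0.0134, 0.0776]
eef_rot: [0.085, 3.138, -0.001]
wrist_force: [0.3, -3.3, 2.6]
width: 0.278
grasp_force: 1.6
```

drive_tool(
  motion=[
    {"rx": 0,"ry": 0,"rz": 0,"tx": 0,"ty": 0.001,"tz": 0,"hand": 0.72},
    {"rx": 0,"ry": 0,"rz": 0,"tx": 0,"ty": 0.002,"tz": 0,"hand": 0.72},
    {"rx": 0,"ry": 0,"rz": 0,"tx": 0,"ty": 0.003,"tz": 0,"hand": 0.72},
  ],
)

```text
time_s: 8.95
tcp_pos: [0.5044, 0.0166, 0.0771]
eef_rot: [0.085, 3.139, -0.001]
wrist_force: [1.3, -3.6, 2.3]
width: 0.279
grasp_force: 1.7
```

drive_tool(
  motion=[
    {"rx": 0,"ry": 0,"rz": 0,"tx": 0,"ty": 0.001,"tz": 0,"hand": 0.72},
    {"rx": 0,"ry": 0,"rz": 0,"tx": 0,"ty": 0.002,"tz": 0,"hand": 0.72},
  ],
)

```text
time_s: 9.15
tcp_pos: [0.5044, 0.0187, 0.0769]
eef_rot: [0.085, 3.14, -0.0]
wrist_force: [3.6, -4.2, 1.1]
width: 0.284
grasp_force: 2.2
```

drive_tool(
  motion=[
    {"rx": 0,"ry": 0,"rz": 0,"tx": 0,"ty": 0.001,"tz": 0,"hand": 0.72},
    {"rx": 0,"ry": 0,"rz": 0,"tx": 0,"ty": 0.001,"tz": 0,"hand": 0.72},
  ],
)

```text
time_s: 9.35
tcp_pos: [0.5046, 0.0195, 0.077]
eef_rot: [0.085, 3.139, -0.001]
wrist_force: [2.4, -4.8, 1.1]
width: 0.277
grasp_force: 2.2
```

drive_tool(
  motion=[
    {"rx": 0,"ry": 0,"rz": 0,"tx": 0,"ty": 0.001,"tz": 0,"hand": 0.72},
    {"rx": 0,"ry": 0,"rz": 0,"tx": 0,"ty": 0.0015,"tz": 0,"hand": 0.72},
  ],
)

```text
time_s: 9.55
tcp_pos: [0.5046, 0.0199, 0.0769]
eef_rot: [0.083, 3.139, -0.004]
wrist_force: [2.2, -10.5, 0.4]
width: 0.28
grasp_force: 5.1
```

```bash
python3 -c "
from m import *
delta(.5,0,.075)
w=ctrl.snapshot('side');cv2.imwrite('pics/s4.png',cv2.resize(w['frame'][180:300,220:380],(800,600))[:,:,::-1])"
```

```text
sherd 642 mean [0.0275 0.168 ] y 2..98% [0.1347 0.2018] z 0.028 rect ((28.409137725830078, 167.96206665039062), (45.06639862060547, 70.15738677978516), 0.28732380270957947)
stop 226 mean [0.0245 0.2154] y 2..98% [0.2088 0.2228] z 0.0422 rect ((25.771522521972656, 215.86813354492188), (70.47566986083984, 14.87252426147461), 0.43989643454551697)
pad 15 mean [0.0455 0.1046] y 2..98% [0.0903 0.1128] z 0.0385 rect ((43.918495178222656, 101.09690856933594), (26.687685012817383, 5.868444919586182), 64.30978393554688)
t 9.6 tcp [0.5046 0.0199 0.0769] yaw_y 86.96 j6 -1.56 F [ 2.9 -8.6  0.6] w 0.282 g 4.4
 shift [ 0.0036 -0.0201  0.002 ]
```

View pics/s4.png

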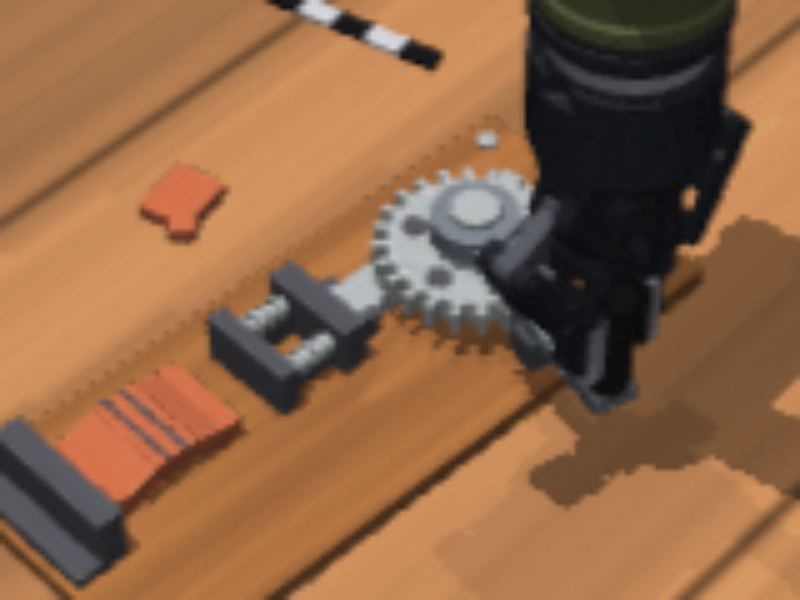

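Measuring from where it now stands, the lever met its rest stop: the handle force jumped to about 10 N at TCP y 0.020. The sherd still lies well, at (150,430) in the crop, with a gap to the pad. First swing out, with a hold at the end to read the force.

drive_tool(
  motion=[
    {"rx": 0,"ry": 0,"rz": 0,"tx": 0.0005,"ty": -0.007,"tz": 0,"hand": 0.72},
    {"rx": 0,"ry": 0,"rz": 0,"tx": 0.0015,"ty": -0.014,"tz": 0,"hand": 0.72},
    {"rx": 0,"ry": 0,"rz": 0,"tx": 0.0025,"ty": -0.021,"tz": 0,"hand": 0.72},
    {"rx": 0,"ry": 0,"rz": 0,"tx": 0.0032,"ty": -0.028,"tz": 0,"hand": 0.72},
    {"rx": 0,"ry": 0,"rz": 0,"tx": 0.0034,"ty": -0.035,"tz": 0,"hand": 0.72},
    {"rx": 0,"ry": 0,"rz": 0,"tx": 0.003,"ty": -0.042,"tz": 0,"hand": 0.72},
    {"rx": 0,"ry": 0,"rz": 0,"tx": 0.0022,"ty": -0.0485,"tz": 0,"hand": 0.72},
    {"rx": 0,"ry": 0,"rz": 0,"tx": 0.0022,"ty": -0.0485,"tz": 0,"hand": 0.72},
  ],
)

```text
time_s: 10.45
tcp_pos: [0.4969, -0.0268, 0.0762]
eef_rot: [-0.087, -3.136, -0.002]
wrist_force: [-1.5, 2.5, -0.4]
width: 0.277
grasp_force: 1.1
```

```bash
python3 -c "
from m import *
delta(.5,-.0275,.075)"
```

```text
sherd 641 mean [0.0274 0.1675] y 2..98% [0.1345 0.2016] z 0.0278 rect ((27.957157135009766, 167.93466186523438), (44.04296112060547, 69.7867431640625), 0.4772360920906067)
stop 224 mean [0.0244 0.2154] y 2..98% [0.2087 0.2226] z 0.0422 rect ((24.880096435546875, 215.88792419433594), (69.55406951904297, 14.938187599182129), 0.5332993268966675)
pad 163 mean [0.0255 0.1123] y 2..98% [0.0908 0.1222] z 0.0384 rect ((25.23912239074707, 106.651611328125), (32.1082878112793, 50.54639434814453), 89.20834350585938)
t 10.5 tcp [ 0.4976 -0.0269  0.0764] yaw_y 86.84 j6 -1.66 F [-1.3  1.8 -0.8] w 0.279 g 1.1
 shift [-0.0024 -0.0005  0.0014]
```

drive_tool(
  motion=[
    {"rx": 0,"ry": 0,"rz": 0,"tx": 0.0008,"ty": 0.0065,"tz": 0,"hand": 0.72},
    {"rx": 0,"ry": 0,"rz": 0,"tx": 0.0012,"ty": 0.0135,"tz": 0,"hand": 0.72},
    {"rx": 0,"ry": 0,"rz": 0,"tx": 0.001,"ty": 0.0205,"tz": 0,"hand": 0.72},
    {"rx": 0,"ry": 0,"rz": 0,"tx": 0.0003,"ty": 0.0275,"tz": 0,"hand": 0.72},
    {"rx": 0,"ry": 0,"rz": 0,"tx": -0.0007,"ty": 0.0345,"tz": 0,"hand": 0.72},
    {"rx": 0,"ry": 0,"rz": 0,"tx": -0.0017,"ty": 0.041,"tz": 0,"hand": 0.72},
    {"rx": 0,"ry": 0,"rz": 0,"tx": -0.0022,"ty": 0.0465,"tz": 0,"hand": 0.72},
    {"rx": 0,"ry": 0,"rz": 0,"tx": -0.0022,"ty": 0.0465,"tz": 0,"hand": 0.72},
  ],
)

```text
time_s: 11.3
tcp_pos: [0.5043, 0.0197, 0.077]
eef_rot: [0.083, 3.14, -0.001]
wrist_force: [0.1, -2.4, 0.1]
width: 0.285
grasp_force: 1.3
```

drive_tool(
  motion=[
    {"rx": 0,"ry": 0,"rz": 0,"tx": 0.0005,"ty": -0.007,"tz": 0,"hand": 0.72},
    {"rx": 0,"ry": 0,"rz": 0,"tx": 0.0015,"ty": -0.014,"tz": 0,"hand": 0.72},
    {"rx": 0,"ry": 0,"rz": 0,"tx": 0.0025,"ty": -0.021,"tz": 0,"hand": 0.72},
    {"rx": 0,"ry": 0,"rz": 0,"tx": 0.0032,"ty": -0.028,"tz": 0,"hand": 0.72},
    {"rx": 0,"ry": 0,"rz": 0,"tx": 0.0034,"ty": -0.035,"tz": 0,"hand": 0.72},
    {"rx": 0,"ry": 0,"rz": 0,"tx": 0.0028,"ty": -0.042,"tz": 0,"hand": 0.72},
    {"rx": 0,"ry": 0,"rz": 0,"tx": 0.0022,"ty": -0.0465,"tz": 0,"hand": 0.72},
    {"rx": 0,"ry": 0,"rz": 0,"tx": 0.0022,"ty": -0.0465,"tz": 0,"hand": 0.72},
  ],
)

```text
time_s: 12.1
tcp_pos: [0.4983, -0.0274, 0.0767]
eef_rot: [-0.087, -3.139, -0.001]
wrist_force: [-2.2, 2.7, 0.0]
width: 0.283
grasp_force: 1.3
```

```bash
python3 -c "
from m import *
delta(.5,-.0275,.075)"
```

```text
sherd 647 mean [0.0273 0.1674] y 2..98% [0.1341 0.2012] z 0.028 rect ((25.279712677001953, 164.0065155029297), (50.41290283203125, 77.84105682373047), 0.16444838047027588)
stop 228 mean [0.0243 0.2153] y 2..98% [0.2089 0.2228] z 0.0422 rect ((25.22707748413086, 215.84901428222656), (70.42158508300781, 14.50222396850586), 0.15692822635173798)
pad 210 mean [0.0246 0.1133] y 2..98% [0.0903 0.1288] z 0.0388 rect ((25.130300521850586, 109.59232330322266), (49.9898567199707, 39.09060287475586), 0.022076845169067383)
t 12.15 tcp [ 0.4987 -0.0274  0.0767] yaw_y 86.83 j6 -1.66 F [-1.   2.1  0.4] w 0.276 g 1.2
 shift [-0.0013 -0.0001  0.0017]
```

Notch 2 is done: the pad moved to 0.1288 and the held force is still idle at about 2 N. Next swing.

drive_tool(
  motion=[
    {"rx": 0,"ry": 0,"rz": 0,"tx": 0.0008,"ty": 0.0065,"tz": 0,"hand": 0.72},
    {"rx": 0,"ry": 0,"rz": 0,"tx": 0.0012,"ty": 0.0135,"tz": 0,"hand": 0.72},
    {"rx": 0,"ry": 0,"rz": 0,"tx": 0.001,"ty": 0.0205,"tz": 0,"hand": 0.72},
    {"rx": 0,"ry": 0,"rz": 0,"tx": 0.0003,"ty": 0.0275,"tz": 0,"hand": 0.72},
    {"rx": 0,"ry": 0,"rz": 0,"tx": -0.0007,"ty": 0.0345,"tz": 0,"hand": 0.72},
    {"rx": 0,"ry": 0,"rz": 0,"tx": -0.0017,"ty": 0.041,"tz": 0,"hand": 0.72},
    {"rx": 0,"ry": 0,"rz": 0,"tx": -0.0022,"ty": 0.0465,"tz": 0,"hand": 0.72},
    {"rx": 0,"ry": 0,"rz": 0,"tx": -0.0022,"ty": 0.0465,"tz": 0,"hand": 0.72},
  ],
)

```text
time_s: 12.95
tcp_pos: [0.5043, 0.0198, 0.077]
eef_rot: [0.083, 3.14, -0.001]
wrist_force: [-0.4, -2.2, 0.1]
width: 0.28
grasp_force: 1.3
```

drive_tool(
  motion=[
    {"rx": 0,"ry": 0,"rz": 0,"tx": 0.0005,"ty": -0.007,"tz": 0,"hand": 0.72},
    {"rx": 0,"ry": 0,"rz": 0,"tx": 0.0015,"ty": -0.014,"tz": 0,"hand": 0.72},
    {"rx": 0,"ry": 0,"rz": 0,"tx": 0.0025,"ty": -0.021,"tz": 0,"hand": 0.72},
    {"rx": 0,"ry": 0,"rz": 0,"tx": 0.0032,"ty": -0.028,"tz": 0,"hand": 0.72},
    {"rx": 0,"ry": 0,"rz": 0,"tx": 0.0034,"ty": -0.035,"tz": 0,"hand": 0.72},
    {"rx": 0,"ry": 0,"rz": 0,"tx": 0.0028,"ty": -0.042,"tz": 0,"hand": 0.72},
    {"rx": 0,"ry": 0,"rz": 0,"tx": 0.0022,"ty": -0.0465,"tz": 0,"hand": 0.72},
    {"rx": 0,"ry": 0,"rz": 0,"tx": 0.0022,"ty": -0.0465,"tz": 0,"hand": 0.72},
  ],
)

```text
time_s: 13.75
tcp_pos: [0.4982, -0.0274, 0.0767]
eef_rot: [-0.087, -3.139, -0.001]
wrist_force: [-2.3, 1.7, -0.4]
width: 0.283
grasp_force: 1.3
```

```bash
python3 -c "
from m import *
delta(.5,-.0275,.075)"
```

```text
sherd 650 mean [0.0271 0.1668] y 2..98% [0.1258 0.2011] z 0.0282 rect ((25.883649826049805, 163.99819946289062), (77.94500732421875, 50.741676330566406), 88.71891784667969)
stop 227 mean [0.0246 0.2153] y 2..98% [0.2088 0.2227] z 0.042 rect ((25.46371841430664, 215.7603302001953), (69.58295440673828, 14.351015090942383), 0.15024042129516602)
pad 210 mean [0.0254 0.1076] y 2..98% [0.0903 0.1296] z 0.0387 rect ((25.205760955810547, 109.83843994140625), (50.58491134643555, 39.82018280029297), 0.5536639094352722)
t 13.8 tcp [ 0.4986 -0.0274  0.0767] yaw_y 86.83 j6 -1.66 F [-1.   2.5  0.1] w 0.284 g 1.3
 shift [-0.0014 -0.0001  0.0017]
```

```bash
sed -i 's/("pad",.09,.13,.032,.05)/("pad",.09,.16,.035,.05)/; s/"sherd",.125,.203,.021,.038/"sherd",.128,.207,.021,.033/' m.py; python3 -c "
from m import *"
```

```text
sherd 615 mean [0.0272 0.1705] y 2..98% [0.1378 0.2038] z 0.0278 rect ((24.792503356933594, 167.98031616210938), (50.6115837097168, 74.89218139648438), 1.985304355621338)
stop 227 mean [0.0241 0.2153] y 2..98% [0.2088 0.2226] z 0.0424 rect ((25.12706756591797, 215.86521911621094), (14.640493392944336, 69.07975006103516), 89.75949096679688)
pad 221 mean [0.0251 0.1129] y 2..98% [0.0904 0.135 ] z 0.0394 rect ((25.033105850219727, 112.70938873291016), (45.85708236694336, 49.5758056640625), 89.42823028564453)
```

Notch 3: the pad is at 0.135 and has begun sliding the sherd. The held force is still idle at 2.5 N, and about 3–4 mm remain. Next swing.

drive_tool(
  motion=[
    {"rx": 0,"ry": 0,"rz": 0,"tx": 0.0008,"ty": 0.0065,"tz": 0,"hand": 0.72},
    {"rx": 0,"ry": 0,"rz": 0,"tx": 0.0012,"ty": 0.0135,"tz": 0,"hand": 0.72},
    {"rx": 0,"ry": 0,"rz": 0,"tx": 0.001,"ty": 0.0205,"tz": 0,"hand": 0.72},
    {"rx": 0,"ry": 0,"rz": 0,"tx": 0.0003,"ty": 0.0275,"tz": 0,"hand": 0.72},
    {"rx": 0,"ry": 0,"rz": 0,"tx": -0.0007,"ty": 0.0345,"tz": 0,"hand": 0.72},
    {"rx": 0,"ry": 0,"rz": 0,"tx": -0.0017,"ty": 0.041,"tz": 0,"hand": 0.72},
    {"rx": 0,"ry": 0,"rz": 0,"tx": -0.0022,"ty": 0.0465,"tz": 0,"hand": 0.72},
    {"rx": 0,"ry": 0,"rz": 0,"tx": -0.0022,"ty": 0.0465,"tz": 0,"hand": 0.72},
  ],
)

```text
time_s: 14.65
tcp_pos: [0.5045, 0.0198, 0.077]
eef_rot: [0.083, 3.14, -0.001]
wrist_force: [-0.6, -2.1, 0.4]
width: 0.278
grasp_force: 1.2
```

drive_tool(
  motion=[
    {"rx": 0,"ry": 0,"rz": 0,"tx": 0.0005,"ty": -0.007,"tz": 0,"hand": 0.72},
    {"rx": 0,"ry": 0,"rz": 0,"tx": 0.0015,"ty": -0.014,"tz": 0,"hand": 0.72},
    {"rx": 0,"ry": 0,"rz": 0,"tx": 0.0025,"ty": -0.021,"tz": 0,"hand": 0.72},
    {"rx": 0,"ry": 0,"rz": 0,"tx": 0.0032,"ty": -0.028,"tz": 0,"hand": 0.72},
    {"rx": 0,"ry": 0,"rz": 0,"tx": 0.0034,"ty": -0.035,"tz": 0,"hand": 0.72},
    {"rx": 0,"ry": 0,"rz": 0,"tx": 0.0028,"ty": -0.042,"tz": 0,"hand": 0.72},
    {"rx": 0,"ry": 0,"rz": 0,"tx": 0.0022,"ty": -0.0465,"tz": 0,"hand": 0.72},
    {"rx": 0,"ry": 0,"rz": 0,"tx": 0.0022,"ty": -0.0465,"tz": 0,"hand": 0.72},
  ],
)

```text
time_s: 15.45
tcp_pos: [0.4977, -0.0271, 0.0766]
eef_rot: [-0.088, -3.138, -0.002]
wrist_force: [-3.0, 2.9, -0.7]
width: 0.284
grasp_force: 1.6
```

```bash
python3 -c "
from m import *
delta(.5,-.0275,.075)"
```

```text
sherd 599 mean [0.0272 0.1724] y 2..98% [0.1402 0.2056] z 0.0279 rect ((26.334531784057617, 167.39120483398438), (79.12269592285156, 48.86610412597656), 88.36077880859375)
stop 228 mean [0.0245 0.2153] y 2..98% [0.2089 0.2227] z 0.0424 rect ((25.35409927368164, 215.7547607421875), (14.794042587280273, 69.9336166381836), 89.51535034179688)
pad 272 mean [0.0248 0.1138] y 2..98% [0.0925 0.1385] z 0.0395 rect ((24.981861114501953, 115.43998718261719), (47.17580795288086, 49.42085647583008), 89.21903991699219)
t 15.5 tcp [ 0.4979 -0.0271  0.0766] yaw_y 86.81 j6 -1.66 F [-2.3  3.1  0. ] w 0.28 g 1.6
 shift [-0.0021 -0.0003  0.0016]
```

At notch 4 the pad face moved only 3.5 mm of the 6.5 and the handle's held force rose from about 2.5 to 3.9 N. It has begun to push back, at about 5 N of clamping. Two notches more, checking each one.

drive_tool(
  motion=[
    {"rx": 0,"ry": 0,"rz": 0,"tx": 0.0008,"ty": 0.0065,"tz": 0,"hand": 0.72},
    {"rx": 0,"ry": 0,"rz": 0,"tx": 0.0012,"ty": 0.0135,"tz": 0,"hand": 0.72},
    {"rx": 0,"ry": 0,"rz": 0,"tx": 0.001,"ty": 0.0205,"tz": 0,"hand": 0.72},
    {"rx": 0,"ry": 0,"rz": 0,"tx": 0.0003,"ty": 0.0275,"tz": 0,"hand": 0.72},
    {"rx": 0,"ry": 0,"rz": 0,"tx": -0.0007,"ty": 0.0345,"tz": 0,"hand": 0.72},
    {"rx": 0,"ry": 0,"rz": 0,"tx": -0.0017,"ty": 0.041,"tz": 0,"hand": 0.72},
    {"rx": 0,"ry": 0,"rz": 0,"tx": -0.0022,"ty": 0.0465,"tz": 0,"hand": 0.72},
    {"rx": 0,"ry": 0,"rz": 0,"tx": -0.0022,"ty": 0.0465,"tz": 0,"hand": 0.72},
  ],
)

```text
time_s: 16.3
tcp_pos: [0.5044, 0.0198, 0.077]
eef_rot: [0.083, 3.14, -0.001]
wrist_force: [-0.3, -2.0, -0.1]
width: 0.278
grasp_force: 1.2
```

drive_tool(
  motion=[
    {"rx": 0,"ry": 0,"rz": 0,"tx": 0.0005,"ty": -0.007,"tz": 0,"hand": 0.72},
    {"rx": 0,"ry": 0,"rz": 0,"tx": 0.0015,"ty": -0.014,"tz": 0,"hand": 0.72},
    {"rx": 0,"ry": 0,"rz": 0,"tx": 0.0025,"ty": -0.021,"tz": 0,"hand": 0.72},
    {"rx": 0,"ry": 0,"rz": 0,"tx": 0.0032,"ty": -0.028,"tz": 0,"hand": 0.72},
    {"rx": 0,"ry": 0,"rz": 0,"tx": 0.0034,"ty": -0.035,"tz": 0,"hand": 0.72},
    {"rx": 0,"ry": 0,"rz": 0,"tx": 0.0028,"ty": -0.042,"tz": 0,"hand": 0.72},
    {"rx": 0,"ry": 0,"rz": 0,"tx": 0.0022,"ty": -0.0465,"tz": 0,"hand": 0.72},
    {"rx": 0,"ry": 0,"rz": 0,"tx": 0.0022,"ty": -0.0465,"tz": 0,"hand": 0.72},
  ],
)

```text
time_s: 17.1
tcp_pos: [0.4972, -0.0263, 0.0767]
eef_rot: [-0.088, -3.137, -0.004]
wrist_force: [-2.3, 6.1, 0.9]
width: 0.278
grasp_force: 2.5
```

```bash
python3 -c "
from m import *
delta(.5,-.0275,.075)"
```

```text
sherd 601 mean [0.0272 0.1723] y 2..98% [0.1382 0.2056] z 0.0279 rect ((25.630033493041992, 167.83056640625), (77.71902465820312, 50.452919006347656), 89.88053894042969)
stop 228 mean [0.0245 0.2153] y 2..98% [0.2089 0.2227] z 0.0422 rect ((25.101993560791016, 215.93243408203125), (14.365860939025879, 69.50345611572266), 89.93727111816406)
pad 266 mean [0.0248 0.1175] y 2..98% [0.0989 0.1383] z 0.0395 rect ((25.450763702392578, 118.60449981689453), (49.978675842285156, 40.282936096191406), 0.4303959906101227)
t 17.15 tcp [ 0.4973 -0.0263  0.0767] yaw_y 86.79 j6 -1.66 F [-2.6  5.5  2. ] w 0.281 g 2.4
 shift [-0.0028 -0.001   0.0017]
```

The held force rose by another 3 N. The pad's back plate advanced 6.4 mm with the face stopped, so that is one notch past contact. One more.

drive_tool(
  motion=[
    {"rx": 0,"ry": 0,"rz": 0,"tx": 0.0008,"ty": 0.0065,"tz": 0,"hand": 0.72},
    {"rx": 0,"ry": 0,"rz": 0,"tx": 0.0012,"ty": 0.0135,"tz": 0,"hand": 0.72},
    {"rx": 0,"ry": 0,"rz": 0,"tx": 0.001,"ty": 0.0205,"tz": 0,"hand": 0.72},
    {"rx": 0,"ry": 0,"rz": 0,"tx": 0.0003,"ty": 0.0275,"tz": 0,"hand": 0.72},
    {"rx": 0,"ry": 0,"rz": 0,"tx": -0.0007,"ty": 0.0345,"tz": 0,"hand": 0.72},
    {"rx": 0,"ry": 0,"rz": 0,"tx": -0.0017,"ty": 0.041,"tz": 0,"hand": 0.72},
    {"rx": 0,"ry": 0,"rz": 0,"tx": -0.0022,"ty": 0.0465,"tz": 0,"hand": 0.72},
    {"rx": 0,"ry": 0,"rz": 0,"tx": -0.0022,"ty": 0.0465,"tz": 0,"hand": 0.72},
  ],
)

```text
time_s: 17.95
tcp_pos: [0.5042, 0.0198, 0.0769]
eef_rot: [0.083, 3.14, -0.001]
wrist_force: [-1.8, -2.1, 0.9]
width: 0.279
grasp_force: 0.9
```

drive_tool(
  motion=[
    {"rx": 0,"ry": 0,"rz": 0,"tx": 0.0005,"ty": -0.007,"tz": 0,"hand": 0.72},
    {"rx": 0,"ry": 0,"rz": 0,"tx": 0.0015,"ty": -0.014,"tz": 0,"hand": 0.72},
    {"rx": 0,"ry": 0,"rz": 0,"tx": 0.0025,"ty": -0.021,"tz": 0,"hand": 0.72},
    {"rx": 0,"ry": 0,"rz": 0,"tx": 0.0032,"ty": -0.028,"tz": 0,"hand": 0.72},
    {"rx": 0,"ry": 0,"rz": 0,"tx": 0.0034,"ty": -0.035,"tz": 0,"hand": 0.72},
    {"rx": 0,"ry": 0,"rz": 0,"tx": 0.0028,"ty": -0.042,"tz": 0,"hand": 0.72},
    {"rx": 0,"ry": 0,"rz": 0,"tx": 0.0022,"ty": -0.0475,"tz": 0,"hand": 0.72},
    {"rx": 0,"ry": 0,"rz": 0,"tx": 0.0022,"ty": -0.0475,"tz": 0,"hand": 0.72},
  ],
)

```text
time_s: 18.75
tcp_pos: [0.4964, -0.0263, 0.0767]
eef_rot: [-0.088, -3.136, -0.007]
wrist_force: [-3.9, 8.0, 4.5]
width: 0.281
grasp_force: 4.1
```

```bash
python3 -c "
from m import *
delta(.5,-.0275,.075)"
```

```text
sherd 604 mean [0.027  0.1725] y 2..98% [0.14   0.2059] z 0.0281 rect ((26.049375534057617, 167.65733337402344), (78.2075424194336, 49.55597686767578), 88.42532348632812)
stop 231 mean [0.0242 0.2153] y 2..98% [0.2087 0.2227] z 0.0422 rect ((25.28289031982422, 215.80906677246094), (70.26876831054688, 14.610662460327148), 0.06640737503767014)
pad 266 mean [0.0252 0.1209] y 2..98% [0.105  0.1386] z 0.0393 rect ((25.002330780029297, 117.80244445800781), (50.548377990722656, 43.04383850097656), 4.632446765899658)
t 18.8 tcp [ 0.4965 -0.0263  0.0767] yaw_y 86.77 j6 -1.66 F [-5.7  8.5  4.3] w 0.28 g 4.0
 shift [-0.0036 -0.001   0.0017]
```

The force is now about 9 N and the back plate is at 0.105, which makes two notches past contact. I'll swing back to rest, open and lift.

drive_tool(
  motion=[
    {"rx": 0,"ry": 0,"rz": 0,"tx": 0.0008,"ty": 0.0075,"tz": 0,"hand": 0.72},
    {"rx": 0,"ry": 0,"rz": 0,"tx": 0.0012,"ty": 0.0145,"tz": 0,"hand": 0.72},
    {"rx": 0,"ry": 0,"rz": 0,"tx": 0.001,"ty": 0.0215,"tz": 0,"hand": 0.72},
    {"rx": 0,"ry": 0,"rz": 0,"tx": 0.0003,"ty": 0.0285,"tz": 0,"hand": 0.72},
    {"rx": 0,"ry": 0,"rz": 0,"tx": -0.0007,"ty": 0.0355,"tz": 0,"hand": 0.72},
    {"rx": 0,"ry": 0,"rz": 0,"tx": -0.0017,"ty": 0.042,"tz": 0,"hand": 0.72},
    {"rx": 0,"ry": 0,"rz": 0,"tx": -0.0022,"ty": 0.0475,"tz": 0,"hand": 0.72},
    {"rx": 0,"ry": 0,"rz": 0,"tx": -0.0022,"ty": 0.0475,"tz": 0,"hand": 0.72},
  ],
)

```text
time_s: 19.6
tcp_pos: [0.5045, 0.0198, 0.077]
eef_rot: [0.084, 3.14, -0.0]
wrist_force: [-0.9, -2.6, -0.0]
width: 0.281
grasp_force: 0.7
```

drive_tool(
  motion=[
    {"rx": 0,"ry": 0,"rz": 0,"tx": 0,"ty": 0,"tz": 0,"hand": 0.6},
    {"rx": 0,"ry": 0,"rz": 0,"tx": 0,"ty": 0,"tz": 0,"hand": 0.5},
    {"rx": 0,"ry": 0,"rz": 0,"tx": 0,"ty": 0,"tz": -0.02,"hand": 0.4},
    {"rx": 0,"ry": 0,"rz": 0,"tx": 0,"ty": 0,"tz": -0.05,"hand": 0.4},
    {"rx": 0,"ry": 0,"rz": 0,"tx": 0,"ty": 0,"tz": -0.09,"hand": 0.4},
    {"rx": 0,"ry": 0,"rz": 0,"tx": 0,"ty": 0,"tz": -0.12,"hand": 0.4},
    {"rx": 0,"ry": 0,"rz": 0,"tx": 0,"ty": 0,"tz": -0.12,"hand": 0.4},
    {"rx": 0,"ry": 0,"rz": 0,"tx": 0,"ty": 0,"tz": -0.12,"hand": 0.4},
  ],
)

```text
time_s: 20.4
tcp_pos: [0.5045, 0.0193, 0.1978]
eef_rot: [0.086, 3.138, 0.001]
wrist_force: [-1.0, -0.4, -0.3]
width: 0.599
grasp_force: 0.0
```

drive_tool(
  motion=[
    {"rx": 0,"ry": 0,"rz": 0,"tx": 0,"ty": -0.04,"tz": 0,"hand": 0.4},
    {"rx": 0,"ry": 0,"rz": 0,"tx": 0,"ty": -0.08,"tz": 0,"hand": 0.4},
    {"rx": 0,"ry": 0,"rz": 0,"tx": 0,"ty": -0.12,"tz": 0,"hand": 0.4},
    {"rx": 0,"ry": 0,"rz": 0,"tx": 0,"ty": -0.16,"tz": 0,"hand": 0.4},
    {"rx": 0,"ry": 0,"rz": 0,"tx": 0,"ty": -0.2,"tz": 0,"hand": 0.4},
    {"rx": 0,"ry": 0,"rz": 0,"tx": 0,"ty": -0.2,"tz": 0,"hand": 0.4},
    {"rx": 0,"ry": 0,"rz": 0,"tx": 0,"ty": -0.2,"tz": 0,"hand": 0.4},
  ],
)

```text
time_s: 21.1
tcp_pos: [0.4919, -0.1808, 0.1952]
eef_rot: [-0.09, -3.137, -0.003]
wrist_force: [-0.5, -0.2, 0.3]
width: 0.601
grasp_force: 0.0
```

```bash
python3 -c "
from m import *
delta(.5,-.0275,.075)
cv2.imwrite('pics/t9.png',c[:,:,::-1])"
```

```text
sherd 597 mean [0.0273 0.1725] y 2..98% [0.1402 0.2056] z 0.028 rect ((26.814102172851562, 168.0266876220703), (78.690673828125, 48.94940948486328), 87.92705535888672)
stop 229 mean [0.0243 0.2153] y 2..98% [0.2088 0.2227] z 0.0421 rect ((25.21346092224121, 215.85292053222656), (69.60807037353516, 14.30954647064209), 0.16453026235103607)
pad 270 mean [0.025  0.1199] y 2..98% [0.1035 0.1385] z 0.0395 rect ((24.946447372436523, 119.81890106201172), (50.98398971557617, 38.73553466796875), 4.011661052703857)
handle 83 [0.5045 0.0186] [[-0.1064  0.0267]]
t 21.15 tcp [ 0.492  -0.1798  0.1954] yaw_y 86.82 j6 -1.95 F [-0.6  0.2 -0.4] w 0.603 g 0.0
 shift [1.000e-04 1.523e-01 1.207e-01]
```

View pics/t9.png

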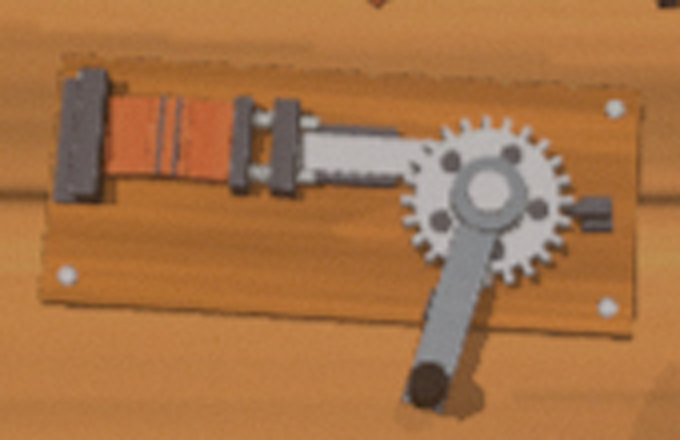

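The final view shows the sherd (170,138) squeezed between the stop (82,135) and the pad (242,145). The handle is at rest at (429,385), lever about 0, and the spring is compressed about 15 mm, roughly 26 N. I'm handing in.

```bash
python3 -c "
from plant import ctrl
print(ctrl.sign_off())"
```

```text
the job is handed in; nothing more can be done
None
```

The job is handed in: the sherd is clamped flat against the stop, two notches past first contact, at an estimated 26 N (from spring compression, not measured directly). The lever is back at rest and the arm is clear, but sign-off gave no verdict and I did not re-measure the notebook, brush or small sherds.

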